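Turn the toy turntable until the cylinder puzzle faces front

ROBOT

A 7-joint arm with a two-finger parallel gripper is mounted at the origin on the work surface. World frame = base frame: x ahead of the robot, y to its left, z up, the work surface at z = 0. Lengths are in m, angles in rad, forces in N, time in s.
With the tool pointing down it reaches from about 0.4 to 0.875 m from the base axis. Payload 6.5 kg.
Tool frame: the origin (TCP) lies at the very end of the fingers, on their centre line; the grasp point (between the pads) lies 19 mm behind it; z points along the fingers, x is the direction in which the jaws open and shut, and the axes are right-handed (so a half turn about z gives the same grasp; the last joint's range is limited). The gripper opens to 85 mm and grips with 20 to 120 N. Pads are 22 mm wide; open, the fingers measure 114 mm over their backs; the gripper's body (76 mm by 85 mm) begins 54 mm behind the grasp point. The pads swing forward as they close: fully open they stand 13 mm farther back than shut.
Start: joints at [-1.237, 0.536, -0.004, 1.538, 0.003, 1.067, -0.071], TCP at [0.253, 0.599, 0.231] pointing down, gripper open.
Joint ranges: [-2.7, 2.7], [-0.37, 2.16], [-1.27, 1.26], [0.24, 2.4], [-1.31, 4.45], [0.19, 1.91], [-2.76, 2.76]. Speed limits (rad/s): [2.39, 2.39, 3.14, 3.14, 3.14, 3.14, 3.14].

INTERFACE

Orientations are given as a unit quaternion [w, x, y, z].
In Python, from cell import r gives the robot as it stands.
- The arm moves only by the shell command python3 -m inch 'ROWS' [FORCE]. ROWS is JSON, a list of rows, each an object with "angular": the turn, a rotation vector about the world's x, y, z as a fraction of full scale, a list of three; "translation": the shift along the world's x, y, z as a fraction of full scale, a list of three; "gripper": the gripper command: -1 is shut, 1 is fully open, values between are in proportion. In form: [{"angular": [ax, ay, az], "translation": [x, y, z], "gripper": gripper}, ...]. A call has exactly 10 rows; each row is the pose to reach, as a shift and turn from the pose commanded when the call began; what a row does not reach only later rows make up. Full scale, the value 1, is 30 cm for a shift and 2 rad for a turn. A row lasts 1/8 s, in which the tool goes at most 62.5 mm and 10.7 degrees, less where a joint would pass 70% of its speed; a pose out of reach is approached as far as the arm can. A call with a number of a shift or a turn outside -1 to 1 is refused whole. A call with a gripper value outside its range is refused whole. The fingers move at their own pace and stop on an object; FORCE is the grip in N (left out, the last holds). Time passes only in rows, so rows that repeat a pose let the fingers close, or fill a call up. It gives the time, the measured TCP pose, the force and the opening at its end, in the units of the state.
- r.get_state(): the state, without advancing time (a new reading comes with each control period).
- r.capture(name): name is "scene" or "side" or "wrist"; returns the picture (400x640x3 uint8, red, green, blue); there is no depth.
- r.camera_model(name): a dict with "vfov" (degrees; the focal length in pixels is half the picture's height over the tangent of half this angle, whatever the lens; pixels are square), "cx", "cy" (the principal point, pixels), "eye" and "rotation" of the camera in the world; the wrist camera has in their place "T_tool_cam" (4x4, takes a point from camera to tool coordinates, whose origin is the TCP and whose axes are the tool frame's). Camera axes: x right, y down, z forward; pixel columns grow to the right and rows downward; lengths in m; the calibration is good to about 2 mm. A picture is of the moment at which its call begins: read the wrist's pose just before it. camera_model takes no time and is no camera call.
- r.close_job(): hands the job in, once; it reports no verdict.
The state is a dict: "clock": time; "joint_pos": joint angles; "qd": joint speeds; "tau": joint torques, N m; "tool_pos": TCP position; "eef_rot": TCP orientation; "wrist_force": force on the tool from outside, world axes, zero at the start; "wrist_torque": the same for the moment, N m; "finger_gap": finger opening in m.
Only numpy, scipy, OpenCV 4.12 (cv2) and the standard library are available. Lean on these libraries where they do the work, as an engineer would, in place of code of your own. Each camera call takes 0.05 s, during which the arm holds its last target. There are 200 camera calls.

TASK

With a fingertip, push the rim of the birch turntable round - its upright rim pegs give the finger something to push on - until the cylinder puzzle (the long green block with four round knobbed cylinders) stands squarely at the front, its long side facing the front edge of the shelf board (the edge on the robot's side), and leave it at rest there. Turn it gently: do not touch the toys on the turntable, which ride along upright in their places, and lift nothing. Leave the ring stacker, the bowl of pegs and the shape sorter with its door as they are.

Things in the scene. Friction and masses are not known exactly. Their poses are not given: they have to be found in the camera images.
- turntable_axis (a point): Fixed point on the vertical turning axis of the turntable, at the height of the platter's upper face (38 mm above the shelf board). Its axes do not turn: they are parallel to the world's, so -x points to the front edge of the board. The platter is a birch disc of 260 mm diameter, 18 mm thick (20 to 38 mm above the board), on a smaller fixed foot. Toys on it occupy at most a 98 mm radius about the axis and reach at most 60 mm above the platter.
- turntable_front (a point): Fixed point: the front of the turntable, on the platter's edge 130 mm straight in front (-x, towards the robot's side) of the axis. The middle of the cylinder puzzle has to come onto the line from the axis to this point.
- platter_top (a point): Centre of the platter's upper face, turning with the platter. Six upright maple rim pegs, 14 mm in diameter and 40 mm tall above the platter, stand 115 mm from the axis at angles 30, 90, 150, 210, 270 and 330 degrees, measured counter-clockwise from above from this point's own x axis. The cylinder puzzle stands at 180 degrees, in the middle of the gap between two pegs. When its x axis is parallel to the world's (and points the same way), the puzzle's place is at the front.
- platter (a joint): How far the platter has turned since the start, in rad: it reads 0 at the start of every episode and grows counter-clockwise seen from above. It turns both ways without a stop, with light bearing friction (about 0.05 N m, some 0.5 N at a rim peg) that halts it within a few degrees once the push ends. The puzzle starts at least 45 degrees away from the front, on either side or at the back.
- puzzle_center (a point): Centre (half-way up) of the block of the cylinder puzzle: green wood, 44 mm (x, its narrow side) by 124 mm (y, long side) by 40 mm high, loose on the platter with its middle about 50 mm from the axis and its long side square to the radius; its own -x axis points away from the turntable axis, to within 2 degrees. Weighs 0.3 kg with its cylinders. While the platter turns it may lag behind it by a few degrees.
- cyl0_center (a point): Thickest loose knobbed maple cylinder (30 mm diameter, 32 mm tall plus a 16 mm knob) in its 30 mm deep well in the puzzle block; point at half its height without the knob, 6 mm above the block's centre.
- cyl1_center (a point): Second cylinder, 25 mm diameter, otherwise as cyl0.
- cyl2_center (a point): Third cylinder, 20 mm diameter, otherwise as cyl0.
- cyl3_center (a point): Thinnest cylinder, 15 mm diameter, otherwise as cyl0.
- square_puzzle_center (a point): Centre of the other green puzzle, a loose block 56 by 56 by 40 mm with one square inset and a knob (59 mm tall in all), on the platter behind the cylinder puzzle.
- barrel_center (a point): Centre of a loose turned maple barrel, 56 mm in diameter and 56 mm tall, on the platter behind the cylinder puzzle.
- stacker: Bystander: blue silicone ring stacker on a round foot of 92 mm diameter, 141 mm tall, loose, standing left (+y) of the turntable, 0.27 m or more from its axis; origin at the centre of its underside.
- bowl: Bystander: stainless steel bowl of maple pegs, 126 mm across the rim, 45 mm high, loose, right (-y) of the turntable, 0.23 m or more from its axis; origin at the centre of its underside.
- sorter: Bystander: yellow acrylic shape sorter box, 140 by 140 mm and 130 mm tall, right (-y) of the turntable and behind the bowl; origin at the centre of its underside. The box does not move. Its front (own -x) is a swing door hinged on the left (+y) edge, shut or up to 0.3 rad open.
- sorter_door_handle (a point): Round wooden knob on the swing door of the shape sorter, 35 mm out from the door; the door swings freely, leave it alone.

How it is judged:
On the way:
1. a fingertip pushes the platter while the puzzle is still away from the front (contact force between the fingers and platter above 0.2 N and x of puzzle_center in the frame of turntable_axis above -0.042 m).
At the end, for the whole second after the job is handed in: The middle of the cylinder puzzle is within 10 mm of the line from the turntable's axis straight to the front, at least 42 mm in front of the axis, its long side parallel to the board's front edge within 0.2 rad (11 degrees), and the platter is at rest (x of puzzle_center in the frame of turntable_axis below -0.042 m and y of puzzle_center in the frame of turntable_axis between -0.01 and 0.01 m and angle between the x axis of puzzle_center and the x axis of turntable_axis, either way round below 0.2 rad and velocity of joint platter between -0.03 and 0.03 rad/s); the robot touches nothing.
It fails at once if the platter is spun faster than 2.5 rad/s (velocity of joint platter above 2.5 rad/s or velocity of joint platter below -2.5 rad/s).
It fails at once if a toy on the turntable slides more than 15 mm from its place on the platter, is lifted more than 8 mm or tips more than 0.25 rad, or a cylinder is lifted more than 8 mm out of its well (x of puzzle_center in the frame of platter_top above -0.035 m or x of puzzle_center in the frame of platter_top below -0.065 m or y of puzzle_center in the frame of platter_top above 0.015 m or y of puzzle_center in the frame of platter_top below -0.015 m or height (world z) of any of puzzle_center, square_puzzle_center above 0.066 m or angle between any of puzzle_center, square_puzzle_center, barrel_center's own z axis and vertical above 0.25 rad or x of square_puzzle_center in the frame of platter_top above 0.043 m or x of square_puzzle_center in the frame of platter_top below 0.013 m or y of square_puzzle_center in the frame of platter_top above 0.061 m or y of square_puzzle_center in the frame of platter_top below 0.031 m or x of barrel_center in the frame of platter_top above 0.044 m or x of barrel_center in the frame of platter_top below 0.014 m or y of barrel_center in the frame of platter_top above -0.032 m or y of barrel_center in the frame of platter_top below -0.062 m or height (world z) of barrel_center above 0.074 m or z of any of cyl0_center, cyl1_center, cyl2_center, cyl3_center in the frame of puzzle_center above 0.014 m).
It fails at once if the robot pushes on a toy that stands on the turntable (more than 1 N) (contact force between any of the fingers, the arm and puzzle above 1 N or contact force between any of the fingers, the arm and square_puzzle above 1 N or contact force between any of the fingers, the arm and barrel above 1 N or contact force between any of the fingers, the arm and cyl0 above 1 N or contact force between any of the fingers, the arm and cyl1 above 1 N or contact force between any of the fingers, the arm and cyl2 above 1 N or contact force between any of the fingers, the arm and cyl3 above 1 N).
It fails at once if the ring stacker or the bowl is moved more than 15 mm or tipped (distance of any of stacker, bowl from where it was at the start of the episode above 0.015 m or angle between any of stacker, bowl's own z axis and vertical above 0.2 rad).
It fails at once if the robot pushes the shape sorter (more than 2 N) or its door knob is moved more than 15 mm (contact force between any of the fingers, the arm and sorter above 2 N or distance of sorter_door_handle from where it was at the start of the episode above 0.015 m).
It also fails if it takes over 64 s, if anything falls off the work surface, if the arm or the gripper's body presses on something with over 40 N, if the wrist force passes 120 N, or if a joint passes its speed limit or range.

## Working session

There is one attempt and no reset: what is moved stays moved. The work goes in short steps, Python scripts to look and compute and a shell command to move; the robot and the scene stay as the last step left them, time stands still between calls to the robot, and variables do not carry over. Pictures are saved under pics/ and viewed, about 8 in all and at most 12, crops included, and the job is handed in when it is done.

```bash
mkdir -p pics; cat > h.py <<'E'
import numpy as np, cv2
from cell import r
def snap(n,f):
    im=r.capture(n); cv2.imwrite('pics/'+f,im[:,:,::-1]); return im
def K(m): return 200/np.tan(np.radians(m['vfov'])/2)
def ray(n,u,v,z):
    m=r.camera_model(n);R=np.array(m['rotation']);e=np.array(m['eye']);f=K(m)
    d=R@np.array([(u-m['cx'])/f,(v-m['cy'])/f,1]);return e+d*(z-e[2])/d[2]
def proj(n,p):
    m=r.camera_model(n);R=np.array(m['rotation']);e=np.array(m['eye']);f=K(m)
    c=R.T@(np.array(p)-e);return [m['cx']+f*c[0]/c[2],m['cy']+f*c[1]/c[2]]
E
python3 - <<'E'
from h import *
print(r.get_state())
for n in('scene','side'): print(r.camera_model(n)); snap(n,n+'0.png')
E
```

```text
{'clock': 0.0, 'joint_pos': array([-1.23721158,  0.53722618, -0.00444154,  1.53888534,  0.00262203,
        1.06725894, -0.07122745]), 'qd': array([-6.88959626e-04,  3.78487034e-04, -8.78680661e-05, -1.75889270e-04,
       -1.24800403e-03,  4.78152712e-05, -3.90147159e-04]), 'tau': array([-1.04476501e-04, -5.83421230e+01,  1.04881525e+00, -2.59106541e+01,
        1.23201674e-02,  9.43687221e-03, -2.61568533e-05]), 'tool_pos': array([0.25276795, 0.5981519 , 0.2303694 ]), 'eef_rot': array([ 5.49425302e-04,  8.33416416e-01,  5.52644815e-01, -6.95181618e-04]), 'wrist_force': array([ 0.11916074, -0.36978127, -1.09894532]), 'wrist_torque': array([ 0.01545219, -0.0326135 ,  0.01309659]), 'finger_gap': 0.0853841763770375}
{'vfov': 43.72554926797893, 'cx': 322.7203974268971, 'cy': 210.90839784364286, 'eye': array([ 1.31619759, -0.75067883,  0.84795656]), 'rotation': array([-0.42267037,  0.82461282,  0.33356855, -0.17348048])}
{'vfov': 55.117775185978644, 'cx': 317.6312596901564, 'cy': 196.64966707651033, 'eye': array([ 0.23480354, -0.45090714,  0.80124807]), 'rotation': array([-0.30771843,  0.90188982, -0.28781465,  0.09521997])}
```

```bash
sed -i "s/R=np.array(m\['rotation'\])/R=Rot(m['rotation'])/" h.py; cat >> h.py <<'E'
from scipy.spatial.transform import Rotation
def Rot(q): q=np.array(q); return Rotation.from_quat(np.r_[q[1:],q[0]]).as_matrix()
E
python3 - <<'E'
import cv2,numpy as np
a=cv2.imread('pics/scene0.png');b=cv2.imread('pics/side0.png')
E
```

```text
(no output)
```

View pics/scene0.png

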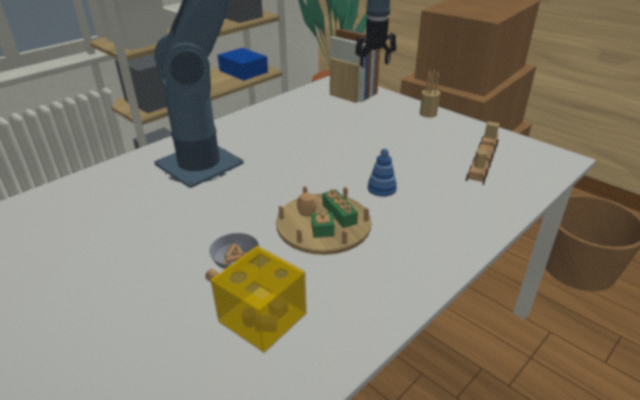

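View pics/side0.png

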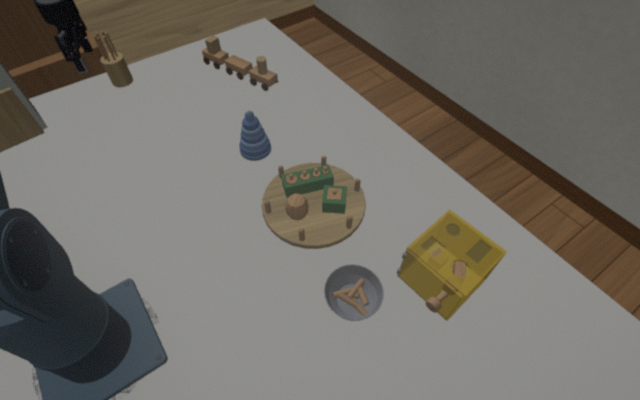

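The scene view shows the turntable at about (323,222). The side view shows it at about (314,204), with pegs near (281,171), (323,160), (357,185), (350,222), (302,235) and (268,207). The puzzle is at (307,180), between the first two pegs. I'll enlarge the side crop.

```bash
python3 - <<'E'
import cv2
b=cv2.imread('pics/side0.png')[145:255,250:380]
cv2.imwrite('pics/c0.png',cv2.resize(b,None,fx=5,fy=5,interpolation=cv2.INTER_CUBIC))
E
```

```text
(no output)
```

View pics/c0.png

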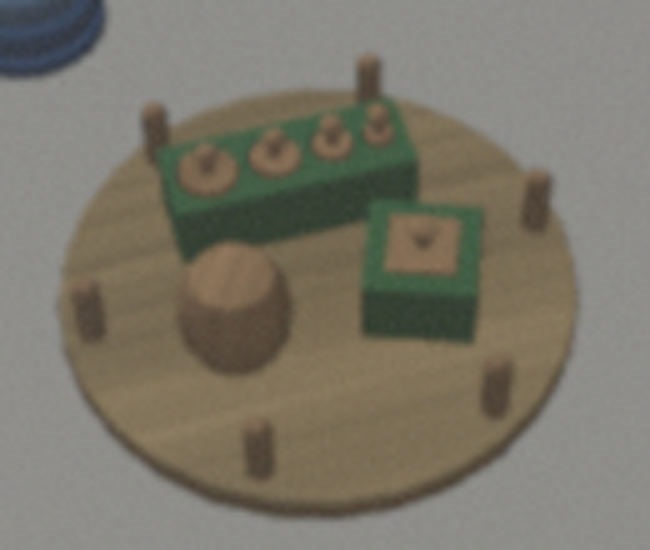

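```bash
python3 - <<'E'
from h import *
from scipy.optimize import least_squares
t=np.array([(154,108),(369,61),(538,176),(498,362),(259,425),(84,288)])/5+[250,145]
P=np.array([ray('side',u,v,.078) for u,v in t])[:,:2]
c=P.mean(0);print(P.round(3),c)
# adjacency order clockwise in image; 
s=np.sign(np.cross(P[0]-c,P[1]-c))
pz=ray('side',250+290/5,145+150/5,.078)[:2]
f=lambda p:(np.array([[p[0]+.115*np.cos(p[2]+s*k*np.pi/3),p[1]+.115*np.sin(p[2]+s*k*np.pi/3)] for k in range(6)])-P).ravel()
a0=np.arctan2(*(P[0]-c)[::-1])
o=least_squares(f,[*c,a0]);print(o.x,f(o.x).round(4),s)
pa=np.degrees(o.x[2])+s*30
print('puzzle dir deg',pa,'measured',np.degrees(np.arctan2(*(pz-o.x[:2])[::-1])),'turn needed',(180-pa+180)%360-180)
print('check scene',[np.round(proj('scene',[o.x[0]+.115*np.cos(o.x[2]+s*k*np.pi/3),o.x[1]+.115*np.sin(o.x[2]+s*k*np.pi/3),.078])) for k in range(6)])
print('bowl',ray('side',354,290,.045),'stacker',ray('side',255,155,.0),'sorter knob',ray('side',437,302,.06))
E
```

```text
[[ 0.533  0.138]
 [ 0.641  0.101]
 [ 0.663 -0.01 ]
 [ 0.578 -0.086]
 [ 0.47  -0.051]
 [ 0.446  0.061]] [0.55498353 0.02576952]
[0.55498353 0.02576952 1.77530688] [-0.0011 -0.      0.0003  0.0009  0.0014 -0.0005  0.0002 -0.0012 -0.001
 -0.0002  0.0002  0.0011] -1.0
puzzle dir deg 71.71759128102471 measured 69.93952598523622 turn needed 108.28240871897526
check scene [array([344., 188.]), array([365., 209.]), array([343., 232.]), array([297., 230.]), array([279., 207.]), array([303., 187.])]
bowl [ 0.48713508 -0.21933249  0.045     ] stacker [0.52815088 0.28343333 0.        ] sorter knob [ 0.60203841 -0.34070529  0.06      ]<stdin>:7: DeprecationWarning: Arrays of 2-dimensional vectors are deprecated. Use arrays of 3-dimensional vectors instead. (deprecated in NumPy 2.0)
```

The peg fit has residuals of about 1 mm and the scene view agrees. The axis is at (0.555, 0.026) and the puzzle is at 72°, so the platter must turn +108° counter-clockwise. I'll push the peg at −18° from its clockwise side, starting in the gap at −48°.

```bash
python3 -m inch '[{"angular":[0,0,-0.08],"translation":[0.1,-0.18,0.02],"gripper":-1},{"angular":[0,0,-0.16],"translation":[0.2,-0.35,0.03],"gripper":-1},{"angular":[0,0,-0.24],"translation":[0.3,-0.5,0.03],"gripper":-1},{"angular":[0,0,-0.32],"translation":[0.4,-0.65,0.03],"gripper":-1},{"angular":[0,0,-0.4],"translation":[0.5,-0.8,0.03],"gripper":-1},{"angular":[0,0,-0.45],"translation":[0.55,-0.9,0.03],"gripper":-1},{"angular":[0,0,-0.5],"translation":[0.6,-0.98,0.03],"gripper":-1},{"angular":[0,0,-0.5],"translation":[0.6,-0.98,0.03],"gripper":-1},{"angular":[0,0,-0.5],"translation":[0.6,-0.98,0.03],"gripper":-1},{"angular":[0,0,-0.5],"translation":[0.6,-0.98,0.03],"gripper":-1}]'
python3 -m inch '[{"angular":[0,0,-0.08],"translation":[0.1,-0.18,0],"gripper":-1},{"angular":[0,0,-0.16],"translation":[0.2,-0.35,0],"gripper":-1},{"angular":[0,0,-0.24],"translation":[0.3,-0.5,0],"gripper":-1},{"angular":[0,0,-0.32],"translation":[0.4,-0.65,0],"gripper":-1},{"angular":[0,0,-0.4],"translation":[0.5,-0.8,0],"gripper":-1},{"angular":[0,0,-0.45],"translation":[0.6,-0.9,0],"gripper":-1},{"angular":[0,0,-0.5],"translation":[0.68,-0.98,0],"gripper":-1},{"angular":[0,0,-0.5],"translation":[0.68,-0.98,0],"gripper":-1},{"angular":[0,0,-0.5],"translation":[0.68,-0.98,0],"gripper":-1},{"angular":[0,0,-0.5],"translation":[0.68,-0.98,0],"gripper":-1}]'
```

```text
clock: 1.35
tool_pos: [0.4321, 0.3063, 0.2402]
eef_rot: [-0.0, 0.996, 0.087, -0.0]
wrist_force: [0.3, -0.2, -0.6]
finger_gap: 0.0001
clock: 2.6
tool_pos: [0.6364, 0.0126, 0.2402]
eef_rot: [-0.0, 0.916, -0.401, -0.001]
wrist_force: [-0.2, 1.1, 0.7]
finger_gap: -0.0
```

```bash
python3 -m inch '[{"angular":[0,0,0],"translation":[0,-0.13,0],"gripper":-1},{"angular":[0,0,0],"translation":[0,-0.26,0],"gripper":-1},{"angular":[0,0,0],"translation":[0,-0.26,-0.1],"gripper":-1},{"angular":[0,0,0],"translation":[0,-0.26,-0.2],"gripper":-1},{"angular":[0,0,0],"translation":[0,-0.26,-0.3],"gripper":-1},{"angular":[0,0,0],"translation":[0,-0.26,-0.35],"gripper":-1},{"angular":[0,0,0],"translation":[0,-0.26,-0.35],"gripper":-1},{"angular":[0,0,0],"translation":[0,-0.26,-0.35],"gripper":-1},{"angular":[0,0,0],"translation":[0,-0.26,-0.35],"gripper":-1},{"angular":[0,0,0],"translation":[0,-0.26,-0.35],"gripper":-1}]'
python3 - <<'E'
from h import *
a=snap('side','s1.png');b=snap('wrist','w1.png')
cv2.imwrite('pics/m1.png',np.hstack([cv2.resize(a[110:290,210:410],(500,450)),cv2.resize(b,(300,188)).__class__((450,300,3),np.uint8) if 0 else np.vstack([cv2.resize(b,(300,188)),np.zeros((262,300,3),np.uint8)])])[:,:,::-1])
E
```

```text
clock: 3.85
tool_pos: [0.6374, -0.0673, 0.136]
eef_rot: [-0.0, 0.915, -0.403, 0.001]
wrist_force: [-0.7, 0.8, -0.2]
finger_gap: -0.0002
```

View pics/m1.png

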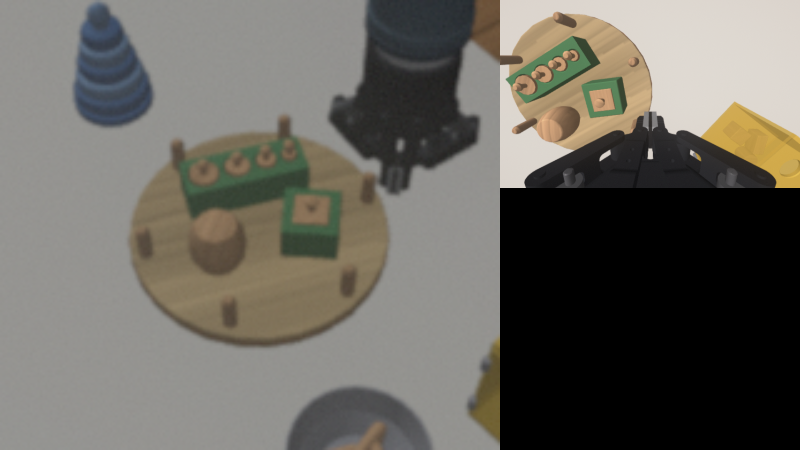

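The gripper's outer knuckles reach sideways towards the toys, so I'll measure how high they sit above the tip.

```bash
python3 - <<'E'
from h import *
from scipy.optimize import least_squares
s=r.get_state();p=s['tool_pos'];X=Rot(s['eef_rot'])[:,0]
print('tip',proj('side',p))
for u,v in [(210+335*.4,110+120*.4),(210+358*.4,110+152*.4),(210+470*.4,110+140*.4),(210+395*.4,110+190*.4)]:
    o=least_squares(lambda q:np.array(proj('side',p+q[0]*X+[0,0,q[1]]))-[u,v],[0,.05]);print(o.x.round(3))
E
```

```text
tip [np.float64(366.83539267829633), np.float64(184.67502580464685)]
[-0.056  0.075]
[-0.034  0.039]
[0.057 0.075]
[ 0.003 -0.004]
```

The knuckles hang low beside the finger: about 39 mm above the tip at 34 mm out. I'll turn the jaw axis tangential so they stay off the toys, then descend.

```bash
python3 -m inch '[{"angular":[0,0,-0.09],"translation":[0,0,0],"gripper":-1},{"angular":[0,0,-0.18],"translation":[0,0,0],"gripper":-1},{"angular":[0,0,-0.27],"translation":[0,0,0],"gripper":-1},{"angular":[0,0,-0.36],"translation":[0,0,0],"gripper":-1},{"angular":[0,0,-0.45],"translation":[0,0,0],"gripper":-1},{"angular":[0,0,-0.54],"translation":[0,0,0],"gripper":-1},{"angular":[0,0,-0.63],"translation":[0,0,0],"gripper":-1},{"angular":[0,0,-0.72],"translation":[0,0,0],"gripper":-1},{"angular":[0,0,-0.79],"translation":[0,0,0],"gripper":-1},{"angular":[0,0,-0.79],"translation":[0,0,0],"gripper":-1}]'
python3 -m inch '[{"angular":[0,0,0],"translation":[0,0,-0.04],"gripper":-1},{"angular":[0,0,0],"translation":[0,0,-0.08],"gripper":-1},{"angular":[0,0,0],"translation":[0,0,-0.12],"gripper":-1},{"angular":[0,0,0],"translation":[0,0,-0.16],"gripper":-1},{"angular":[0,0,0],"translation":[0,0,-0.2],"gripper":-1},{"angular":[0,0,0],"translation":[0,0,-0.24],"gripper":-1},{"angular":[0,0,0],"translation":[0,0,-0.26],"gripper":-1},{"angular":[0,0,0],"translation":[0,0,-0.26],"gripper":-1},{"angular":[0,0,0],"translation":[0,0,-0.26],"gripper":-1},{"angular":[0,0,0],"translation":[0,0,-0.26],"gripper":-1}]'
python3 - <<'E'
from h import *
s=r.get_state();p=s['tool_pos'];q=s['eef_rot'];c=np.array([.555,.0258])
d=p[:2]-c;print('phi',np.degrees(np.arctan2(d[1],d[0])),'r',np.hypot(*d),'z',p[2],'yaw',np.degrees(2*np.arctan2(q[2],q[1])),'q7',s['joint_pos'])
# per call arcs: start phi list
prev=p[:2];ph0=np.arctan2(d[1],d[0])
for A,B in[(-49,-20),(-20,8),(8,36),(36,62),(62,78)]:
    R=.121;f=lambda a:c+R*np.array([np.cos(np.radians(a)),np.sin(np.radians(a))])
    base=p[:2] if A==-49 else f(A)
    print(A,B,[list(map(float,((f(a)-base)/.3).round(3)))+[round(float(np.radians(a-A)/2),3)] for a in np.linspace(A,B,9)[1:]])
E
```

```text
clock: 5.2
tool_pos: [0.637, -0.0671, 0.1352]
eef_rot: [-0.0, -0.359, 0.933, -0.0]
wrist_force: [0.4, 0.0, -0.4]
finger_gap: -0.0002
clock: 6.45
tool_pos: [0.6373, -0.0674, 0.0578]
eef_rot: [0.0, -0.358, 0.934, -0.0]
wrist_force: [0.4, 0.1, 1.5]
finger_gap: -0.0
phi -48.52833641760677 r 0.12431970889035247 z 0.057774512695947994 yaw 221.9773097727946 q7 [-0.49879778  0.91901519  0.82757335  1.70081272 -0.83393508  0.9114777
 -1.73107601]
-49 -20 [[0.009, 0.023, 0.032], [0.026, 0.042, 0.063], [0.043, 0.061, 0.095], [0.058, 0.082, 0.127], [0.072, 0.104, 0.158], [0.084, 0.126, 0.19], [0.095, 0.149, 0.221], [0.105, 0.173, 0.253]]
-20 8 [[0.008, 0.023, 0.031], [0.014, 0.047, 0.061], [0.019, 0.071, 0.092], [0.022, 0.096, 0.122], [0.024, 0.12, 0.153], [0.024, 0.145, 0.183], [0.023, 0.17, 0.214], [0.02, 0.194, 0.244]]
8 36 [[-0.004, 0.024, 0.031], [-0.01, 0.048, 0.061], [-0.017, 0.072, 0.092], [-0.025, 0.095, 0.122], [-0.035, 0.118, 0.153], [-0.047, 0.139, 0.183], [-0.059, 0.161, 0.214], [-0.073, 0.181, 0.244]]
36 62 [[-0.014, 0.018, 0.028], [-0.029, 0.035, 0.057], [-0.045, 0.052, 0.085], [-0.062, 0.067, 0.113], [-0.079, 0.082, 0.142], [-0.098, 0.095, 0.17], [-0.117, 0.108, 0.199], [-0.137, 0.119, 0.227]]
62 78 [[-0.013, 0.006, 0.017], [-0.025, 0.012, 0.035], [-0.038, 0.018, 0.052], [-0.051, 0.023, 0.07], [-0.065, 0.027, 0.087], [-0.078, 0.032, 0.105], [-0.092, 0.035, 0.122], [-0.105, 0.038, 0.14]]
```

```bash
python3 -m inch '[{"angular":[0,0,0.03],"translation":[0.009,0.023,0],"gripper":-1},{"angular":[0,0,0.06],"translation":[0.026,0.042,0],"gripper":-1},{"angular":[0,0,0.09],"translation":[0.043,0.061,0],"gripper":-1},{"angular":[0,0,0.12],"translation":[0.056,0.079,0],"gripper":-1},{"angular":[0,0,0.14],"translation":[0.065,0.093,0],"gripper":-1},{"angular":[0,0,0.16],"translation":[0.074,0.107,0],"gripper":-1},{"angular":[0,0,0.18],"translation":[0.081,0.12,0],"gripper":-1},{"angular":[0,0,0.2],"translation":[0.088,0.135,0],"gripper":-1},{"angular":[0,0,0.22],"translation":[0.095,0.149,0],"gripper":-1},{"angular":[0,0,0.25],"translation":[0.105,0.173,0],"gripper":-1}]'
python3 -m inch '[{"angular":[0,0,0.02],"translation":[0.006,0.018,0],"gripper":-1},{"angular":[0,0,0.05],"translation":[0.012,0.04,0],"gripper":-1},{"angular":[0,0,0.08],"translation":[0.017,0.062,0],"gripper":-1},{"angular":[0,0,0.11],"translation":[0.02,0.084,0],"gripper":-1},{"angular":[0,0,0.14],"translation":[0.023,0.108,0],"gripper":-1},{"angular":[0,0,0.17],"translation":[0.024,0.132,0],"gripper":-1},{"angular":[0,0,0.195],"translation":[0.024,0.155,0],"gripper":-1},{"angular":[0,0,0.22],"translation":[0.022,0.174,0],"gripper":-1},{"angular":[0,0,0.235],"translation":[0.021,0.187,0],"gripper":-1},{"angular":[0,0,0.245],"translation":[0.02,0.194,0],"gripper":-1}]'
python3 - <<'E'
from h import *
s=r.get_state();p=s['tool_pos'];d=p[:2]-[.555,.0258];print(np.degrees(np.arctan2(d[1],d[0])),np.hypot(*d),s['joint_pos'])
a=snap('side','s2.png');b=snap('scene','sc2.png')
cv2.imwrite('pics/m2.png',np.hstack([cv2.resize(a[130:270,240:400],(480,420)),cv2.resize(b[150:290,260:390][:,10:117],(320,420))])[:,:,::-1])
E
```

```text
clock: 7.7
tool_pos: [0.6685, -0.0156, 0.0573]
eef_rot: [-0.0, -0.579, 0.815, -0.0]
wrist_force: [1.0, -0.8, 0.1]
finger_gap: 0.0
clock: 8.95
tool_pos: [0.6745, 0.043, 0.0573]
eef_rot: [0.0, 0.759, -0.651, -0.0]
wrist_force: [0.3, -0.7, 1.1]
finger_gap: 0.0003
8.215740207640852 0.12068969377651412 [-0.52077993  0.87935168  0.61442507  1.59051097 -0.61767894  0.87388322
 -1.08784983]
```

View pics/m2.png

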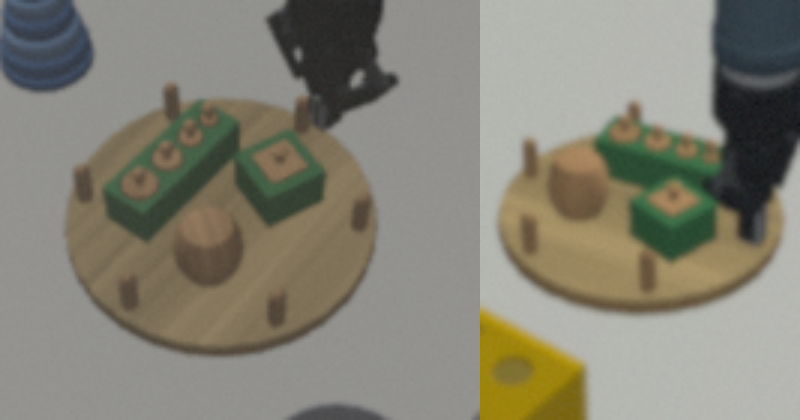

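The push works: the platter has turned roughly 35° and the toys are undisturbed. The finger sits right behind its peg at crop (302,110). I'll continue.

```bash
python3 -m inch '[{"angular":[0,0,0.02],"translation":[-0.003,0.017,0],"gripper":-1},{"angular":[0,0,0.05],"translation":[-0.008,0.04,0],"gripper":-1},{"angular":[0,0,0.08],"translation":[-0.014,0.063,0],"gripper":-1},{"angular":[0,0,0.11],"translation":[-0.022,0.086,0],"gripper":-1},{"angular":[0,0,0.14],"translation":[-0.031,0.109,0],"gripper":-1},{"angular":[0,0,0.17],"translation":[-0.042,0.13,0],"gripper":-1},{"angular":[0,0,0.195],"translation":[-0.052,0.148,0],"gripper":-1},{"angular":[0,0,0.22],"translation":[-0.062,0.165,0],"gripper":-1},{"angular":[0,0,0.235],"translation":[-0.068,0.175,0],"gripper":-1},{"angular":[0,0,0.245],"translation":[-0.073,0.181,0],"gripper":-1}]'
python3 -m inch '[{"angular":[0,0,0.02],"translation":[-0.009,0.012,0],"gripper":-1},{"angular":[0,0,0.05],"translation":[-0.025,0.03,0],"gripper":-1},{"angular":[0,0,0.08],"translation":[-0.042,0.049,0],"gripper":-1},{"angular":[0,0,0.11],"translation":[-0.06,0.065,0],"gripper":-1},{"angular":[0,0,0.14],"translation":[-0.078,0.081,0],"gripper":-1},{"angular":[0,0,0.165],"translation":[-0.094,0.093,0],"gripper":-1},{"angular":[0,0,0.19],"translation":[-0.111,0.104,0],"gripper":-1},{"angular":[0,0,0.21],"translation":[-0.125,0.112,0],"gripper":-1},{"angular":[0,0,0.22],"translation":[-0.132,0.116,0],"gripper":-1},{"angular":[0,0,0.227],"translation":[-0.137,0.119,0],"gripper":-1}]'
python3 - <<'E'
from h import *
s=r.get_state();p=s['tool_pos'];d=p[:2]-[.555,.0258];print(np.degrees(np.arctan2(d[1],d[0])),np.hypot(*d))
a=snap('side','s3.png')
cv2.imwrite('pics/m3.png',cv2.resize(a[145:255,250:380],None,fx=5,fy=5,interpolation=cv2.INTER_CUBIC)[:,:,::-1])
E
```

```text
clock: 10.3
tool_pos: [0.6526, 0.0973, 0.0573]
eef_rot: [-0.0, 0.894, -0.447, 0.0]
wrist_force: [0.6, -0.1, 0.7]
finger_gap: -0.0
clock: 11.55
tool_pos: [0.6115, 0.1328, 0.0573]
eef_rot: [0.0, 0.972, -0.235, 0.0]
wrist_force: [0.8, -0.9, -0.1]
finger_gap: 0.0001
62.16688974326474 0.12098337138308769
```

View pics/m3.png

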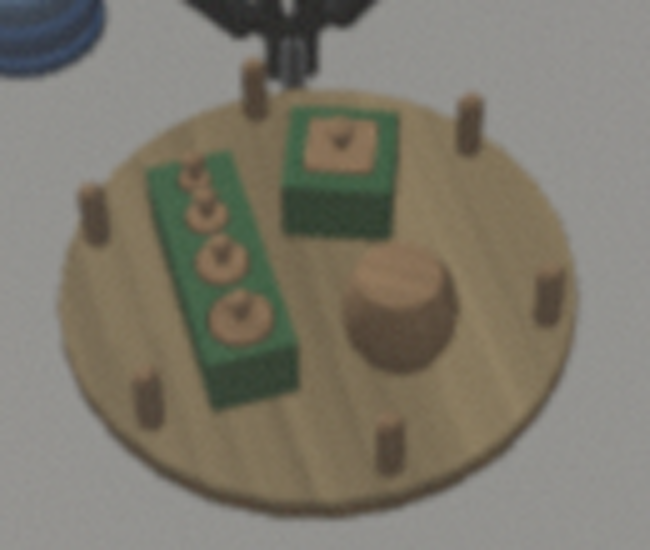

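Peg tops are at crop (254,66), (95,190), (149,374), (390,422), (549,274) and (470,100). The puzzle faces the robot at an angle, and the finger is behind the peg at (254,66).

```bash
cat > ang.py <<'E'
from h import *
def ang(T,c=(.555,.0258)):
    t=np.array(T)/5+[250,145]
    P=np.array([ray('side',u,v,.078) for u,v in t])[:,:2]-c
    a=np.degrees(np.arctan2(P[:,1],P[:,0]));return a,P
def puz(T,z):  # top corners / points
    t=np.array(T)/5+[250,145];return np.array([ray('side',u,v,z) for u,v in t])[:,:2]-[.555,.0258]
E
python3 - <<'E'
from ang import *
a,P=ang([(254,66),(95,190),(149,374),(390,422),(549,274),(470,100)])
print(a,'peg mod',(a-30)%60, 'turn needed: peg0 to 90:',90-a[0])
K=puz([(195,163),(208,195),(223,247),(240,302)],.094);print('knob tops',K)
C=puz([(148,170),(229,153),(297,345),(213,368)],.078);print('corners',C,C.mean(0))
e=C[3]-C[0];print('side dir',np.degrees(np.arctan2(*e[::-1])))
R=.121
c=np.array([.555,.0258]);f=lambda a:R*np.array([np.cos(np.radians(a)),np.sin(np.radians(a))])
for D in(16,18,20,22,24): print(D,((f(62+D)-f(62))/.3).round(3),np.radians(D)/2)
E
```

```text
[  71.83344926  131.68385834 -167.53113969 -108.41208372  -49.2464899
   12.02716814] peg mod [41.83344926 41.68385834 42.46886031 41.58791628 40.7535101  42.02716814] turn needed: peg0 to 90: 18.166550740263716
knob tops [[-0.03163762  0.05757367]
 [-0.03743141  0.03704144]
 [-0.0488599   0.00647855]
 [-0.06001278 -0.02478041]]
corners [[-0.04646743  0.07934836]
 [-0.00781161  0.06531987]
 [-0.04632029 -0.05028463]
 [-0.08478897 -0.03855883]] [-0.04634707  0.01395619]
side dir -108.00491046098067
16 [-0.105  0.038] 0.13962634015954636
18 [-0.119  0.041] 0.15707963267948966
20 [-0.133  0.043] 0.17453292519943295
22 [-0.147  0.045] 0.19198621771937624
24 [-0.161  0.046] 0.20943951023931956
```

18° more is needed; pegs and puzzle edge agree. I'll do the last stroke slowly, then back the finger off clockwise and lift.

```bash
python3 -m inch '[{"angular":[0,0,0.018],"translation":[-0.013,0.006,0],"gripper":-1},{"angular":[0,0,0.04],"translation":[-0.028,0.013,0],"gripper":-1},{"angular":[0,0,0.06],"translation":[-0.043,0.02,0],"gripper":-1},{"angular":[0,0,0.08],"translation":[-0.058,0.026,0],"gripper":-1},{"angular":[0,0,0.1],"translation":[-0.074,0.03,0],"gripper":-1},{"angular":[0,0,0.118],"translation":[-0.088,0.034,0],"gripper":-1},{"angular":[0,0,0.132],"translation":[-0.099,0.037,0],"gripper":-1},{"angular":[0,0,0.143],"translation":[-0.108,0.039,0],"gripper":-1},{"angular":[0,0,0.152],"translation":[-0.115,0.04,0],"gripper":-1},{"angular":[0,0,0.157],"translation":[-0.119,0.041,0],"gripper":-1}]'
python3 -m inch '[{"angular":[0,0,0],"translation":[0,0,0],"gripper":-1},{"angular":[0,0,0],"translation":[0.03,-0.003,0],"gripper":-1},{"angular":[0,0,0],"translation":[0.06,-0.006,0],"gripper":-1},{"angular":[0,0,0],"translation":[0.06,-0.006,0.05],"gripper":-1},{"angular":[0,0,0],"translation":[0.06,-0.006,0.12],"gripper":-1},{"angular":[0,0,0],"translation":[0.06,-0.006,0.22],"gripper":-1},{"angular":[0,0,0],"translation":[0.06,-0.006,0.32],"gripper":-1},{"angular":[0,0,0],"translation":[0.06,-0.006,0.42],"gripper":-1},{"angular":[0,0,0],"translation":[0.06,-0.006,0.5],"gripper":-1},{"angular":[0,0,0],"translation":[0.06,-0.006,0.5],"gripper":-1}]'
python3 - <<'E'
from h import *
a=snap('side','s4.png')
cv2.imwrite('pics/m4.png',cv2.resize(a[145:255,250:380],None,fx=5,fy=5,interpolation=cv2.INTER_CUBIC)[:,:,::-1])
E
```

```text
clock: 12.85
tool_pos: [0.5757, 0.1452, 0.0573]
eef_rot: [-0.0, 0.997, -0.08, 0.0]
wrist_force: [1.1, 0.0, -0.4]
finger_gap: 0.0002
clock: 14.1
tool_pos: [0.5952, 0.1436, 0.2107]
eef_rot: [-0.001, 0.997, -0.08, 0.002]
wrist_force: [0.6, 1.0, -0.5]
finger_gap: -0.0
```

View pics/m4.png

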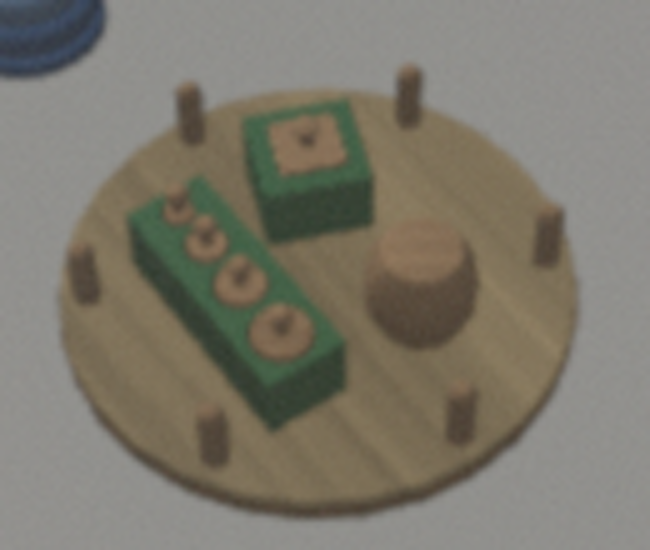

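The finger is clear. Peg tops are at crop (190,88), (81,250), (213,414), (461,389), (549,208) and (409,70). The puzzle's top corners are at (130,216), (200,181), (344,347) and (275,385).

```bash
python3 - <<'E'
from ang import *
a,P=ang([(190,88),(81,250),(213,414),(461,389),(549,208),(409,70)])
print('peg mod err',((a-30+30)%60-30).round(1),((a-30+30)%60-30).mean())
C=puz([(130,216),(200,181),(344,347),(275,385)],.078);print(C.round(4),C.mean(0))
for i,j in((0,3),(1,2)):
    e=C[j]-C[i];print(np.degrees(np.arctan2(*e[::-1]))+90)
print(abs(r.get_state()['qd']).max(), r.get_state()['clock'])
E
```

```text
peg mod err [-0.   0.8  1.2  0.2  1.2  0.7] 0.6658901280192874
[[-0.069   0.0596]
 [-0.0294  0.0584]
 [-0.0294 -0.0638]
 [-0.067  -0.0627]] [-0.04867937 -0.00211079]
0.9440901782896418
0.01339263456775086
0.03223583670418808 14.15
```

```bash
python3 -m inch '[{"angular":[0,0,0],"translation":[0,0,0],"gripper":-1},{"angular":[0,0,0],"translation":[0,0,0],"gripper":-1},{"angular":[0,0,0],"translation":[0,0,0],"gripper":-1},{"angular":[0,0,0],"translation":[0,0,0],"gripper":-1},{"angular":[0,0,0],"translation":[0,0,0],"gripper":-1},{"angular":[0,0,0],"translation":[0,0,0],"gripper":-1},{"angular":[0,0,0],"translation":[0,0,0],"gripper":-1},{"angular":[0,0,0],"translation":[0,0,0],"gripper":-1},{"angular":[0,0,0],"translation":[0,0,0],"gripper":-1},{"angular":[0,0,0],"translation":[0,0,0],"gripper":-1}]'
python3 - <<'E'
from h import *
a=cv2.imread('pics/s4.png')[:,:,::-1].astype(int);b=snap('side','s5.png').astype(int);z=cv2.imread('pics/side0.png')[:,:,::-1].astype(int)
print('platter change',abs(a-b)[160:245,260:368].mean(),'bg noise',abs(a-b)[300:380,150:300].mean())
for n,(u0,u1,v0,v1) in dict(stacker=(235,275,108,160),bowl=(322,386,263,322),sorter=(398,505,210,316)).items(): print(n,abs(z-b)[v0:v1,u0:u1].mean())
r.close_job()
E
```

```text
clock: 15.4
tool_pos: [0.5938, 0.1433, 0.2073]
eef_rot: [0.0, 0.997, -0.08, -0.0]
wrist_force: [-0.8, -0.3, 0.5]
finger_gap: -0.0003
platter change 1.4149237472766885 bg noise 1.1174722222222222
stacker 2.2725961538461537
bowl 2.551553672316384
sorter 2.692823135249515
the job is handed in; nothing more can be done
```

The puzzle now stands squarely at the front and I have handed the job in, at about 15.5 s of the 64 s allowed. With the closed fingertips on one rim peg, I turned the platter about 108° counter-clockwise in slow strokes. I then backed the finger off and lifted clear.

My last checks, all from the side camera:

- **Position:** the puzzle's middle is 49 mm in front of the axis (at least 42 mm needed) and 2 mm to the side (limit 10 mm).
- **Squareness:** its long side is within about 1° of the front edge (limit 11°). The pegs show the platter about 0.7° off square.
- **At rest:** the platter area differed between the last two pictures, 1.3 s apart, by about as much as plain background (1.4 against 1.1), so I saw no motion.
- **Toys and bystanders:** the toys look upright and in place. The stacker, bowl and sorter areas show only slight differences from the first picture (2.3 to 2.7), with no measured background noise over that longer interval to compare against. I did not measure their positions separately.

No check failed or disagreed.

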